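# Push the piston out of the clay extruder

## Robot

A 6-joint arm with a two-finger parallel gripper is mounted at the origin on a cart in front of the work surface, level with it; the furniture and walls round the work are solid. World frame = base frame: x ahead of the robot, y to its left, z up, the work surface at z = 0. Lengths are in m, angles in rad, forces in N, time in s.
With the tool pointing down it reaches from about 0.3 to 0.825 m from the base axis. Payload 5.4 kg.
Tool frame: the origin (TCP) lies at the very end of the fingers, on their centre line; the grasp point (between the pads) lies 19 mm behind it; z points along the fingers, y is the line along which they close (so a half turn about z gives the same grasp; the last joint's range is limited). The gripper opens to 92 mm and grips with 3 to 60 N. Pads are 20 mm wide; open, the fingers measure 128 mm over their backs; the gripper's body (75 mm by 189 mm) begins 69 mm behind the grasp point.
Start: joints at [-1.324, 0.158, 1.597, -0, 1.386, -0.21], TCP at [0.254, -0.516, 0.215] pointing down, gripper open.
Joint ranges: [-2.91, 2.91], [-0.94, 2.29], [0.18, 2.7], [-1.29, 4.43], [0.17, 2.64], [-3, 3]. Speed limits (rad/s): [2.57, 2.57, 3.14, 3.14, 3.14, 3.14].

## Interface

Orientations are given as a rotation vector (axis times angle).
In Python, from workcell import bot gives the robot as it stands. Calls block until the motion is done:
- bot.goto(position, orientation): joint-space move of the TCP to a pose.
- bot.line_to(position, rot=None, max_speed=0.15): straight line of the TCP; rot=None keeps the orientation; max_speed is the mean speed in m/s.
- bot.set_joints(angles): joint-space move.
- bot.set_gripper(opening, newtons=None): opening from 0.0 (shut) to 1.0 (fully open); newtons is the grip in N (None keeps the last); returns when the fingers have stopped.
- bot.hold(seconds).
- bot.inverse_kinematics(position, orientation): joint angles nearest the present ones, or None.
- bot.read_camera(name): name is "side" or "top"; returns a dict with "pixels" (400x640x3 uint8, blue, green, red), "fx", "fy", "cx", "cy" (pixels), "R" (3x3) and "t" (3): a world point X has camera coordinates R X + t. Camera axes: x right, y down, z forward; pixel columns grow to the right and rows downward; lengths in m; the calibration is good to about 2 mm. A picture is of the moment at which its call begins. There is no depth.
A pose or a line that the arm cannot do raises bot.MotionError and nothing moves.
- bot.job_done(): hands the job in; it is judged then, once.
Readings, each from a call of its own:
- bot.current_clock(): time.
- bot.current_joints(): joint angles.
- bot.current_joint_vel(): joint speeds.
- bot.current_effort(): joint torques, N m.
- bot.current_ee_pos(): TCP position.
- bot.current_tool_rot(): TCP orientation.
- bot.current_contact_force(): force on the tool from outside, world axes, zero at the start.
- bot.current_ft_torque(): the same for the moment, N m.
- bot.current_opening(): opening from 0.0 (shut) to 1.0 (fully open).
- bot.current_grip_force(): force on a finger pad.
Only numpy, scipy, OpenCV 4.12 (cv2) and the standard library are available. Lean on these libraries where they do the work, as an engineer would, in place of code of your own. Each camera call takes 0.05 s, during which the arm holds its last target. There are 200 camera calls.

## Task

Clear the clay extruder: take the blue-handled push rod from its notched rest and push it, pale tapered nose first, through the metal barrel from the end away from the catch tray, until the red piston comes out of the far end and drops into the tray; move the piston with the rod only, never with the fingers. Then draw the rod out and lay it back in both notches of its rest, roughly as it lay. Leave the other things on the table where they are.

Things in the scene. Friction and masses are not known exactly. Their poses are not given: they have to be found in the camera images.
- bore_entry (a point): Centre of the open entry mouth of the extruder barrel, an aluminium tube lying level on a wooden board fixed to the table. x points along the bore towards the catch tray, z up. Bore: 42 mm diameter, 70 mm long, straight through, axis 60 mm above the table. Tube 54 mm across outside, 62 mm over its dark end flanges.
- bore_exit (a point): Centre of the barrel's far mouth, where the piston leaves, 70 mm along x from the entry; same axes. The tube sits in wooden saddles 72 mm wide, at most 64 mm above the table; the board is 116 mm wide, 12 mm thick and begins 10 mm before the entry mouth.
- tray (a point): Centre of the catch tray's cork floor, 15 mm above the table, 140 mm past the entry mouth along the bore; same axes as the bore, same board. The tray is 113 mm long and 100 mm wide inside and begins 14 mm past the far mouth; side walls 38 mm, end wall 52 mm above the table.
- piston_center (a point): Centre of the red plastic piston with two dark rings, a loose cylinder 38 mm in diameter and 45 mm long, x along its length. It starts wholly inside the bore, its near face 8 to 20 mm in from the entry mouth, and slides with light friction (1 to 3 N). It drops once pushed clear of the far mouth.
- rod_grip (a point): Where to take the push rod (about 0.2 kg, 200 mm long, straight): on its axis, in the front half of its blue handle, 125 mm behind the nose, near the centre of mass. x points to the nose. Handle 26 mm square, 85 mm long, from 10 mm ahead of this point (brass ring) to 75 mm behind it. As it lies, its axis is 46 mm above the table, two flat faces upright.
- rod_nose (a point): Tip of the rod's nose, on the axis, x pointing out of it. The shaft is round, pale wood, 28 mm in diameter, 115 mm long, tapering to 18 mm over the last 8 mm.
- rod_mid (a point): Middle of the rod's length on its axis (25 mm ahead of rod_grip, 100 mm behind the nose). x along the rod.
- rest_mid (a point): The place of the rod's middle on its wooden rest (fixed to the table), 46 mm above the table; x along the rest, z up. Two notched blocks, 14 mm long, stand 60 mm ahead of it (for the shaft) and 78 mm behind it (for the handle). Notches are about 34 mm wide at the floor and flare upwards, cheeks to 52 mm above the table. Between the blocks fingers have room down to the 10 mm base.
- tin: blue-lidded cylindrical tin, 64 mm across, 72 mm tall; a bystander to leave alone; origin at the centre of its underside.
- clay: rounded grey-brown lump, 69 x 81 mm, 53 mm tall; a bystander to leave alone; origin at the centre of its underside.
- cup: small pale grey bottle-shaped pot, 48 mm across, 64 mm tall; a bystander to leave alone; origin at the centre of its underside.
- brush: red-handled brush lying flat, 218 mm long, 16 mm thick; a bystander to leave alone; origin at the centre of its underside.
- tile: pale green square tile, 50 x 50 mm, 8 mm thick, lying flat; a bystander to leave alone; origin at the centre of its underside.

How it is judged:
By the outcome, as a careful person would: the job done as asked, in the order asked, and still so for the second after the job is handed in, with the robot touching nothing.
It also fails if it takes over 51 s, if anything falls off the work surface, if the arm or the gripper's body presses on something with over 40 N, if the wrist force passes 120 N, or if a joint passes its speed limit or range.

## Working session

There is one attempt and no reset: what is moved stays moved. The work goes in short steps, each a Python script; the robot and the scene stay as the last script left them, time stands still between calls to the robot, and variables do not carry over. Pictures are saved under pics/ and viewed, at most 10 in all, crops included, and the job is handed in when it is done.

```bash
mkdir -p pics
python3 - <<'E'
from workcell import bot
import cv2,numpy as np
for n in("top","side"):
    c=bot.read_camera(n); cv2.imwrite(f"pics/{n}0.png",c["pixels"])
    print(n,c["fx"],c["fy"],c["cx"],c["cy"],np.round(c["R"],4).tolist(),np.round(c["t"],4).tolist(), (-c["R"].T@c["t"]).round(3))
print(bot.current_tool_rot(),bot.current_clock())
E
```

```text
top 401.88762173653436 401.88762173653436 321.9966741716576 203.84397165552042 [[0.0035, -0.9998, -0.0213], [-0.9966, -0.0017, -0.0821], [0.082, 0.0215, -0.9964]] [0.2195, 0.6174, 1.0085] [0.532 0.199 1.06 ]
side 514.4297170468358 514.4297170468358 318.13401422972294 194.54985103139617 [[-0.8856, -0.464, -0.0216], [-0.2286, 0.4757, -0.8494], [0.4044, -0.7473, -0.5273]] [0.6372, 0.1032, 1.4078] [0.019 1.299 0.844]
[-3.05835416e+00 -7.10912472e-01  9.52973624e-05] 0.1
```

View pics/top0.png

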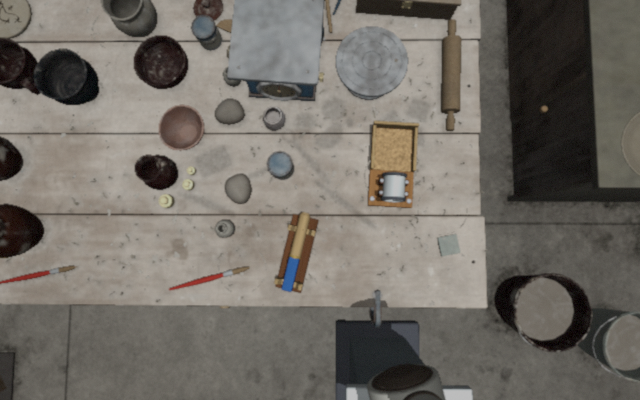

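View pics/side0.png

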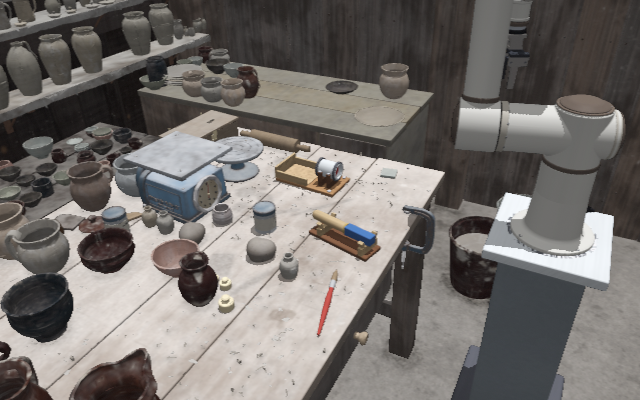

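The top view shows the rod lying from its blue butt near (289,290) to its nose near (304,214). The barrel is at about (394,187), with the tray beyond it at (395,147), so the bore points roughly +x. I'll enlarge both areas.

Run:
```python
import cv2,numpy as np
a=cv2.imread("pics/top0.png"); s=cv2.imread("pics/side0.png")
f=lambda i,x,y,w,h,k:cv2.resize(i[y:y+h,x:x+w],None,fx=k,fy=k,interpolation=cv2.INTER_CUBIC)
t=np.hstack([f(a,265,205,65,95,6),f(a,360,115,65,95,6)])
cv2.imwrite("pics/c1.png",t)
cv2.imwrite("pics/c2.png",np.hstack([f(s,265,145,100,60,4)]+[f(s,300,200,95,60,4)]))
```

```text
(no output)
```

View pics/c1.png

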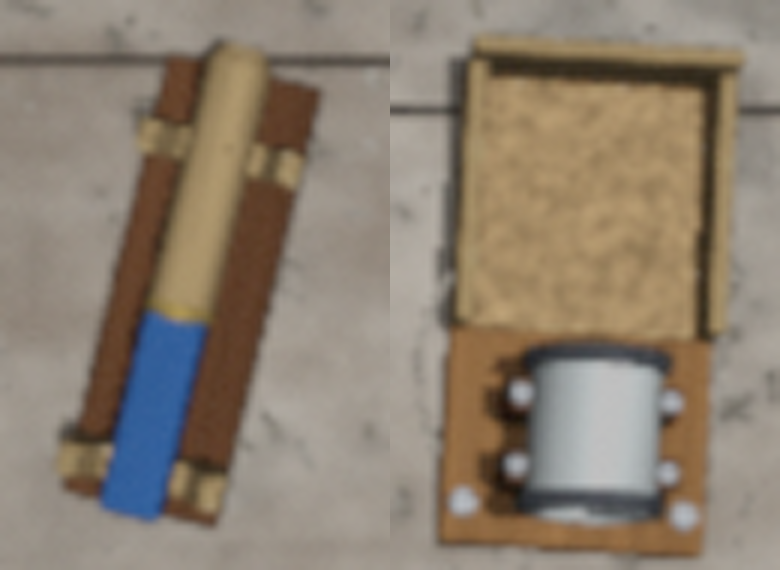

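View pics/c2.png

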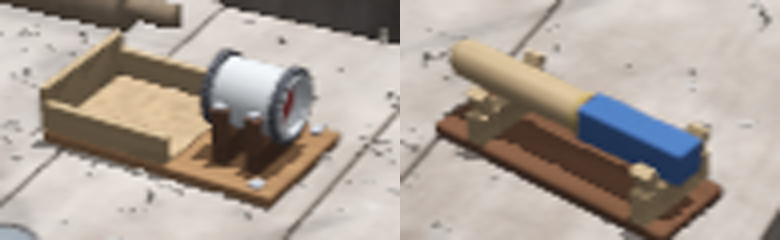

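The crops show handle, board and tray corners clearly, and the red piston face is visible inside the right-hand mouth in the side view. I'll fit both poses by least squares over the two cameras.

```bash
cat > h.py <<'E'
import numpy as np,cv2
from workcell import bot
from scipy.optimize import least_squares
from scipy.spatial.transform import Rotation as Ro
def proj(c,X):
    p=np.asarray(X)@np.array(c["R"]).T+c["t"]; return np.c_[c["fx"]*p[:,0]/p[:,2]+c["cx"],c["fy"]*p[:,1]/p[:,2]+c["cy"]]
def world(p,L):
    L=np.array(L,float); c,s=np.cos(p[2]),np.sin(p[2])
    return np.c_[p[0]+c*L[:,0]-s*L[:,1],p[1]+s*L[:,0]+c*L[:,1],L[:,2]]
def fit(obs,x0):  # obs: (cam, local mm, px)
    def r(p): return np.concatenate([(proj(c,world(p,np.array(L)/1e3))-px).ravel() for c,L,px in obs])
    s=least_squares(r,x0,loss="soft_l1"); return s.x,r(s.x).reshape(-1,2)
def down(psi):  # tool z down, tool x along heading psi
    return (Ro.from_euler("z",psi)*Ro.from_euler("x",np.pi)).as_rotvec()
E
python3 - <<'E'
from h import *
T=bot.read_camera("top");S=bot.read_camera("side")
def px(u,o,k,m=0): u=np.array(u,float)-[m,0]; return u/k+np.array(o)-.5+.5/k
rod,r=fit([(T,[[-15,13,59],[-15,-13,59],[-100,13,59],[-100,-13,59],[100,0,46]],px([(150,314),(209,322),(101,508),(159,520),(240,45)],(265,205),6)),
 (S,[[-15,13,59],[-15,13,33],[-100,13,33],[-100,-13,59],[100,0,46]],px([(580,97),(580,130),(676,185),(703,146),(456,54)],(300,200),4,400))],[.35,.25,-.2])
print("rod",rod.round(4),"\n",r.round(1).tolist())
b,r=fit([(T,[[-10,58,12],[-10,-58,12],[197,-50,15],[84,50,38],[197,50,38]],px([(440,542),(704,553),(705,88),(474,322),(491,70)],(360,115),6,390)),
 (S,[[-10,58,12],[-10,-58,12],[0,0,60]],px([(268,200),(338,132),(293,106)],(265,145),4))],[.55,.0,0])
print("bore",b.round(4),"\n",r.round(1).tolist())
np.save("fit.npy",[rod,b])
q=np.array(bot.current_joints())
for f in (rod,b): 
  X=world(f,[[-.025,0,.046],[-.125-.02,0,.06]]);print(X.round(4).tolist())
  for x in X:
    for a in (0,np.pi): print(bot.inverse_kinematics(list(x+[0,0,-.012]),list(down(f[2]+a))))
E
```

```text
rod [ 0.4972  0.2845 -0.2301] 
 [[-0.1, -1.4], [0.3, -0.2], [-0.1, 0.1], [0.5, 0.6], [1.2, -0.1], [-1.1, 3.1], [-1.2, 2.9], [0.9, 1.6], [0.5, -1.5], [0.3, 0.4]]
bore [ 0.623   0.0436 -0.0533] 
 [[-0.2, -0.2], [0.4, 0.4], [0.4, -0.5], [-0.1, -0.7], [-0.9, -1.8], [0.9, 0.2], [1.0, 0.5], [0.9, 1.0]]
[[0.4728, 0.2902, 0.046], [0.356, 0.3175, 0.06]]
[ 3.32553220e-01  3.19667515e-01  1.79178497e+00 -8.88178420e-16
  1.03014017e+00  2.13343358e+00]
[ 3.32553220e-01  3.19667515e-01  1.79178497e+00 -4.44089210e-16
  1.03014017e+00 -1.00815907e+00]
[ 4.74262692e-01  1.13120588e-01  2.00566379e+00 -8.88178420e-16
  1.02280828e+00  2.27514306e+00]
[ 4.74262692e-01  1.13120588e-01  2.00566379e+00 -4.44089210e-16
  1.02280828e+00 -8.66449597e-01]
[[0.5981, 0.045, 0.046], [0.4782, 0.0514, 0.06]]
[-0.12620812  0.42003072  1.6585462   0.          1.06301574  1.49792284]
[-0.12620812  0.42003072  1.6585462   0.          1.06301574 -1.64366982]
[-0.14492125  0.1228994   1.99482352  0.          1.02386973  1.47920971]
[-0.14492125  0.1228994   1.99482352  0.          1.02386973 -1.66238294]
```

The two odd residuals are a misread side-view corner, so I'll drop them and refit. Then I'll grasp and lift the rod.

Run:
```python
from h import *
T=bot.read_camera("top");S=bot.read_camera("side")
def px(u,o,k,m=0): u=np.array(u,float)-[m,0]; return u/k+np.array(o)-.5+.5/k
rod,r=fit([(T,[[-15,13,59],[-15,-13,59],[-100,13,59],[-100,-13,59]],px([(150,314),(209,322),(101,508),(159,520)],(265,205),6)),
 (S,[[-100,13,33],[-100,-13,59]],px([(676,185),(703,146)],(300,200),4,400))],[.5,.28,-.2])
print("rod",rod.round(4),r.round(1).tolist())
b=np.load("fit.npy")[1]; np.save("fit.npy",[rod,b])
g=world(rod,[[-.025,0,.027]])[0]; R=down(rod[2]+np.pi)
bot.set_gripper(0.75,40)
bot.goto(g+[0,0,.14],R)
bot.line_to(g+[0,0,.05]); bot.line_to(g,max_speed=.08)
print(bot.current_contact_force())
bot.set_gripper(0.0,40); bot.hold(.2)
print("open mm",92*bot.current_opening(),bot.current_grip_force(),bot.current_contact_force(),bot.current_ee_pos())
bot.line_to(g+[0,0,.12],max_speed=.12)
pre=world(b,[[-.125-.035,0,.041]])[0]
bot.line_to(pre+[0,0,.1],rot=down(b[2]+np.pi),max_speed=.2)
bot.line_to(pre,max_speed=.12); bot.hold(.3)
print(bot.current_clock(),bot.current_contact_force(),bot.current_ft_torque(),bot.current_ee_pos(),pre)
T=bot.read_camera("top")["pixels"];S=bot.read_camera("side")["pixels"]
cv2.imwrite("pics/T1.png",T);cv2.imwrite("pics/S1.png",S)
f=lambda i,x,y,w,h,k:cv2.resize(i[y:y+h,x:x+w],None,fx=k,fy=k,interpolation=cv2.INTER_CUBIC)
cv2.imwrite("pics/c3.png",np.hstack([f(T,360,130,70,110,5),f(S,285,140,84,110,5)]))
```

```text
rod [ 0.4972  0.2842 -0.2441] [[-0.0, -1.5], [0.3, -0.2], [-0.5, -0.1], [0.0, 0.5], [0.6, 1.8], [0.3, -1.3]]
[-0.17262685  0.37515303  0.30416144]
open mm 25.67697727611615 39.99105571769178 [0.48681201 1.33399591 1.50513093] [0.4732442  0.29033694 0.02718907]
9.975 [ 0.06233042  0.23515184 -2.31949501] [ 0.06138679 -0.1460131  -0.01847065] [0.46364733 0.05211051 0.04148128] [0.46325502 0.05217431 0.041     ]
```

View pics/c3.png

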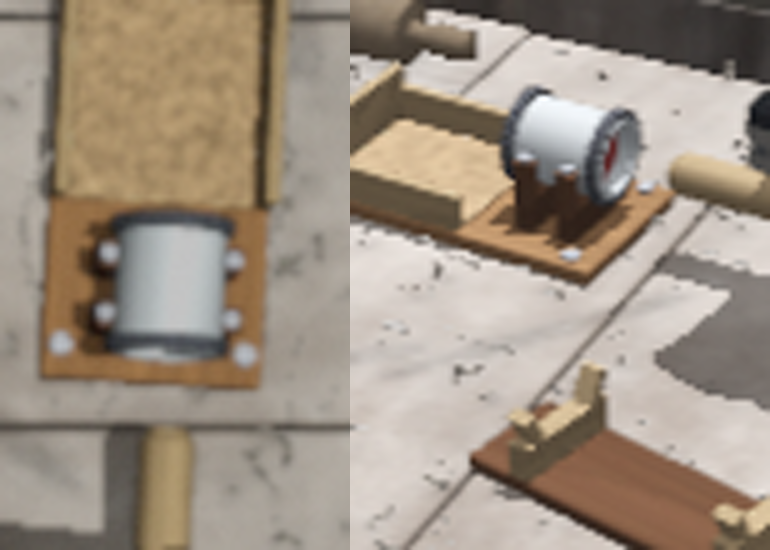

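The nose sits about 36 mm short of the mouth and nearly on the axis in the top view: nose (393,215.6) px, near flange centre (393.5,199). Next I'll compare the side view with the predicted positions.

Run:
```python
from h import *
rod,b=np.load("fit.npy"); T=bot.read_camera("top");S=bot.read_camera("side")
L=[[0,0,.06],[-.035,0,.06],[.07,0,.06],[-.035,0,.065],[-.035,.005,.06]]
print("side mouth obs 337.8,170.8; nose obs 349.4,175.2\n",proj(S,world(b,L)).round(1).tolist()); print("top mouth obs 393.5,199-; nose 392.9,215.6\n",proj(T,world(b,L)).round(1).tolist())
# shaft silhouette in both pictures: edges across the shaft
for n,rows in(("T1",[220,226,232]),):
    i=cv2.imread(f"pics/{n}.png")
    for r in rows: print(r,[tuple(int(k) for k in i[r,c]) for c in range(384,402)])
```

```text
side mouth obs 337.8,170.8; nose obs 349.4,175.2
 [[338.8, 172.2], [348.7, 174.8], [319.3, 167.0], [348.8, 173.4], [348.0, 175.5]]
top mouth obs 393.5,199-; nose 392.9,215.6
 [[393.0, 200.4], [392.4, 214.4], [394.2, 172.6], [392.7, 214.3], [390.4, 214.3]]
220 [(77, 83, 88), (75, 82, 86), (74, 80, 86), (61, 71, 78), (55, 75, 89), (66, 97, 114), (83, 118, 138), (95, 130, 153), (100, 137, 158), (104, 143, 166), (111, 151, 174), (111, 152, 174), (105, 145, 166), (96, 132, 153), (99, 124, 140), (124, 137, 147), (138, 149, 157), (141, 151, 159)]
226 [(85, 90, 94), (81, 86, 92), (71, 78, 83), (58, 70, 79), (58, 81, 96), (74, 105, 123), (91, 127, 147), (97, 136, 157), (103, 141, 164), (108, 148, 170), (112, 152, 175), (108, 150, 171), (103, 142, 164), (96, 131, 150), (112, 131, 145), (138, 150, 157), (148, 158, 165), (148, 159, 166)]
232 [(90, 95, 99), (84, 90, 95), (71, 79, 85), (59, 76, 87), (65, 92, 108), (81, 115, 133), (93, 130, 151), (100, 139, 161), (105, 144, 165), (108, 148, 171), (111, 152, 174), (112, 152, 174), (104, 143, 166), (100, 133, 153), (130, 147, 157), (153, 164, 171), (156, 164, 172), (157, 166, 173)]
```

The rod agrees with the bore axis to within 1–2 mm, against a clearance of 7 mm. I'll insert in stages and stop if the forces rise.

Run:
```python
from h import *
rod,b=np.load("fit.npy"); n=0
for d in (-.01,.005,.02,.035,.05,.065,.078,.086):
    bot.line_to(world(b,[[d-.125,0,.0415]])[0],max_speed=.05)
    F=bot.current_contact_force(); print(d,F.round(2),bot.current_ft_torque().round(2))
    if np.abs(F-[0,0,-2.3]).max()>10: print("stop");break
bot.hold(.4); print(bot.current_clock())
T=bot.read_camera("top")["pixels"];S=bot.read_camera("side")["pixels"]
f=lambda i,x,y,w,h,k:cv2.resize(i[y:y+h,x:x+w],None,fx=k,fy=k,interpolation=cv2.INTER_CUBIC)
cv2.imwrite("pics/c4.png",np.hstack([f(T,360,110,70,110,5),f(S,260,130,84,110,5)]))
```

```text
-0.01 [-0.3  -0.5  -1.65] [ 0.04 -0.19  0.03]
0.005 [ 0.17 -0.7  -1.83] [ 0.07 -0.06 -0.01]
0.02 [-0.01 -0.34 -1.75] [ 0.07 -0.16 -0.02]
0.035 [-1.14 -0.88 -0.99] [ 0.14 -0.09  0.02]
0.05 [-0.13  1.09 -1.82] [ 0.09 -0.16 -0.01]
0.065 [ 0.14 -0.75 -1.28] [ 0.01 -0.17  0.03]
0.078 [ 0.76  0.04 -1.68] [ 0.09 -0.19 -0.  ]
0.086 [-0.82  0.37 -1.98] [ 0.09 -0.18  0.01]
14.1917
```

View pics/c4.png

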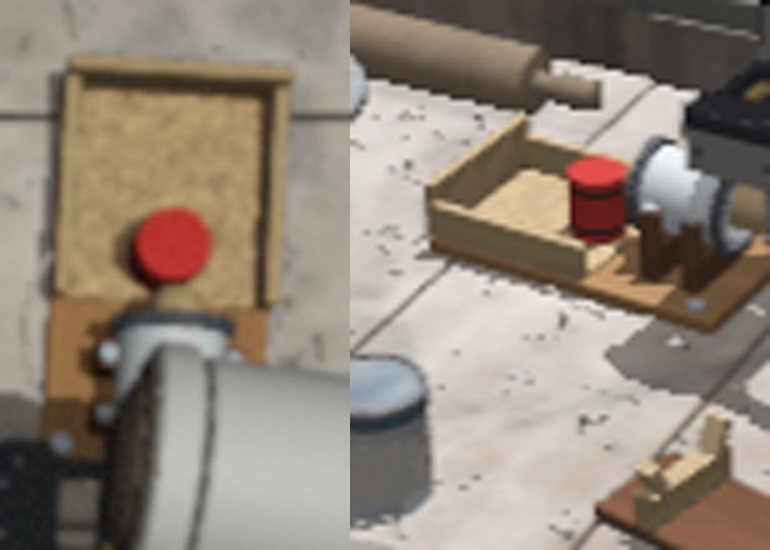

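The piston has dropped and stands upright in the tray, at top-view px (394,159). I'll withdraw the rod and lay it back at the recorded grasp pose.

Run:
```python
from h import *
rod,b=np.load("fit.npy")
bot.line_to(world(b,[[-.04-.125,0,.0415]])[0],max_speed=.1)
pre=np.array(bot.current_ee_pos()); bot.line_to(pre+[0,0,.1],max_speed=.15)
g=np.array([.4732,.2903,.0272]); 
bot.line_to(g+[0,0,.12],rot=down(rod[2]+np.pi),max_speed=.2)
bot.line_to(g+[0,0,.03],max_speed=.12); bot.hold(.2); F0=bot.current_contact_force()
for z in (.015,.006,.002,.0005):
    bot.line_to(g+[0,0,z],max_speed=.04); F=bot.current_contact_force()-F0; print(z,F.round(2))
    if np.abs(F).max()>8: print("stop");break
T=bot.read_camera("top")["pixels"];S=bot.read_camera("side")["pixels"]; print(bot.current_clock(),bot.current_ee_pos())
f=lambda i,x,y,w,h,k:cv2.resize(i[y:y+h,x:x+w],None,fx=k,fy=k,interpolation=cv2.INTER_CUBIC)
cv2.imwrite("pics/c5.png",np.hstack([f(T,260,200,75,105,5),f(S,295,190,85,105,5)]))
```

```text
0.015 [1.04 0.53 0.03]
0.006 [ 1.1  -0.33 -0.12]
0.002 [ 1.34  0.43 -0.44]
0.0005 [ 1.06 -0.52 -0.06]
20.4583 [0.47322904 0.2903121  0.02774663]
```

View pics/c5.png

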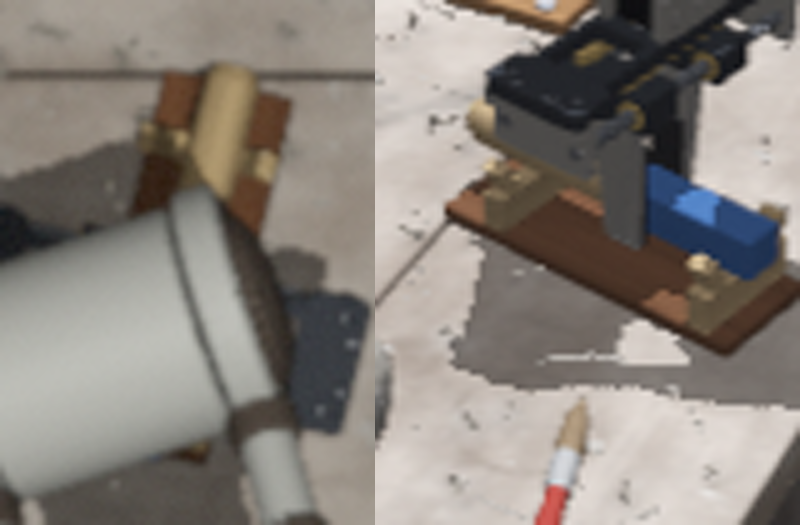

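The rod is in both notches, shaft at the front and handle at the rear. I'll release it, retreat and check.

Run:
```python
from h import *
bot.set_gripper(0.75,40); p=np.array(bot.current_ee_pos())
bot.line_to(p+[0,0,.06],max_speed=.08); bot.line_to(p+[0,0,.2],max_speed=.15)
bot.set_joints([-1.324,.158,1.597,0,1.386,-.21]); bot.hold(.3)
T=bot.read_camera("top")["pixels"];S=bot.read_camera("side")["pixels"]; print(bot.current_clock())
f=lambda i,x,y,w,h,k:cv2.resize(i[y:y+h,x:x+w],None,fx=k,fy=k,interpolation=cv2.INTER_CUBIC)
cv2.imwrite("pics/c6.png",np.vstack([f(T,160,110,310,190,2),f(S,230,140,310,100,2)]))
```

```text
26.5417
```

View pics/c6.png

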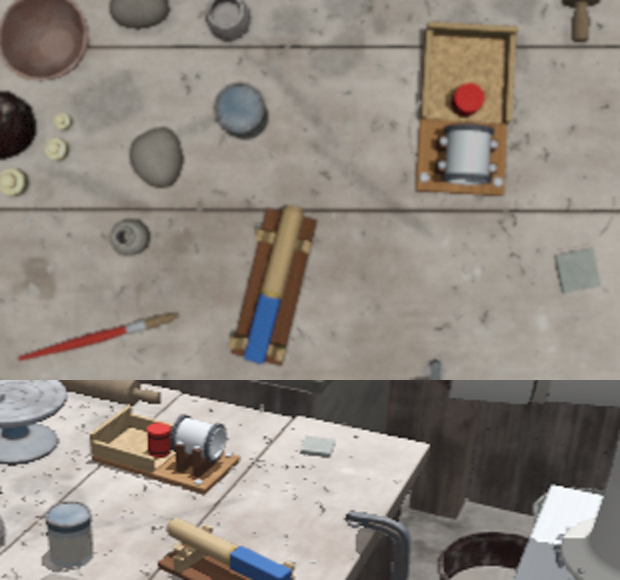

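The piston is in the tray at px (394,159), the rod lies in both notches as before, and the bystanders haven't moved.

```bash
python3 -c "
from workcell import bot
print(bot.job_done())"
```

```text
the job is handed in; nothing more can be done
None
```

The job is handed in, at about 27 s on the robot's clock: the rod pushed the piston out into the catch tray and is back in both notches of its rest, and the other things on the table were not moved.

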